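Take the stepped plinth apart and lay out the display

TASK

The red car stands on a stepped plinth of three blocks. Rest the car in the lined tray first, then take the plinth apart from the top and set each block squarely in the middle of the layout card of its own colour, and finally park the car lengthways in the middle of the blue block. Set everything down without dropping it, keep the car upright, and leave the van and the soldier where they stand.

Things in the scene. Friction and masses are not known exactly. Their poses are not given: they have to be found in the camera images.
- red_car: Red die-cast toy saloon, white fixed wheels, 72 mm long (x, bonnet to -x), 32 mm wide (y), 30 mm high, about 90 g. Origin: centre of its underside, level with the bottom of the wheels; z up. Flat doors, its widest part (32 mm), lie within 17 mm of mid-length, 4 to 18 mm above the origin; roof 27 mm wide, bonnet 18 mm. Starts lengthways on the green block.
- green_block: Solid wooden display block painted green, 80 mm long (x) by 40 mm wide (y) by 28 mm high, about 63 g. Origin: centre of its underside; z up. At the start it is the top of the three blocks in the stack (blue on the deck, yellow on blue, green on yellow, the car on green), lengths nearly parallel and centres within a few mm.
- yellow_block: Solid wooden display block painted yellow, 104 mm long (x) by 52 mm wide (y) by 28 mm high, about 105 g. Origin: centre of its underside; z up. At the start it is the middle of the three blocks in the stack (blue on the deck, yellow on blue, green on yellow, the car on green), lengths nearly parallel and centres within a few mm.
- blue_block: Solid wooden display block painted blue, 128 mm long (x) by 64 mm wide (y) by 28 mm high, about 160 g. Origin: centre of its underside; z up. At the start it is the lowest of the three blocks in the stack (blue on the deck, yellow on blue, green on yellow, the car on green), lengths nearly parallel and centres within a few mm.
- green_card: Flat green layout card fixed on the deck, 96 mm (x) by 56 mm (y), 2 mm thick: the outline of the green block with an 8 mm margin all round. Origin: centre of its underside, at deck level (its top is 2 mm higher); x along its length.
- yellow_card: Flat yellow layout card fixed on the deck, 120 mm (x) by 68 mm (y), 2 mm thick: the outline of the yellow block with an 8 mm margin all round. Origin: centre of its underside, at deck level (its top is 2 mm higher); x along its length.
- blue_card: Flat blue layout card fixed on the deck, 144 mm (x) by 80 mm (y), 2 mm thick: the outline of the blue block with an 8 mm margin all round. Origin: centre of its underside, at deck level (its top is 2 mm higher); x along its length.
- tray: Grey lined handling tray fixed on the deck, with a dark lining; outside 124 mm (x) by 112 mm (y) by 20 mm high, walls 4 mm, inside 116 by 104 mm. Origin: centre of its underside; the lining on which things stand is 8 mm above the origin. Empty at the start.
- orange_van: Bystander: orange die-cast van with white body, 72 mm long (x), 32 mm wide, 32 mm high, standing loose on the deck; origin: centre of its underside.
- soldier: Bystander: toy soldier in a red coat on a green base of 26 by 30 mm, 62 mm tall, standing loose on the deck; origin: centre of its underside.
Not all that is in view belongs to the job. There is more than one size of the blue_card; the job needs the smallest.

How it is judged:
By the outcome, as a careful person would: the job done as asked, in the order asked, and still so for the second after the job is handed in, with the robot touching nothing.
It also fails if it takes over 136 s, if anything falls off the work surface, if the arm or the gripper's body presses on something with over 40 N, if the wrist force passes 120 N, or if a joint passes its speed limit or range.

ROBOT

A 6-joint arm with a two-finger parallel gripper is mounted at the origin on the work surface. World frame = base frame: x ahead of the robot, y to its left, z up, the work surface at z = 0. Lengths are in m, angles in rad, forces in N, time in s.
With the tool pointing down it reaches from about 0.3 to 0.75 m from the base axis. Payload 8.5 kg.
Tool frame: the origin (TCP) lies between the finger pads; the fingertips stand 25 mm ahead of it and the grasp point (between the pads) lies 6 mm ahead of it; z points along the fingers, y is the line along which they close (so a half turn about z gives the same grasp; the last joint's range is limited). The gripper opens to 88 mm and grips with 3 to 60 N. Pads are 18 mm wide; open, the fingers measure 123 mm over their backs; the gripper's body (75 mm by 187 mm) begins 45 mm behind the grasp point.
Start: joints at [1.127, 0.381, 1.297, -0, 1.464, -0.215], TCP at [0.125, 0.536, 0.264] pointing down, gripper open.
Joint ranges: [-3.11, 3.11], [-0.89, 2.33], [0.22, 2.48], [-1.42, 4.56], [0.17, 2.85], [-2.88, 2.88]. Speed limits (rad/s): [2.39, 2.39, 3.14, 3.14, 3.14, 3.14].

INTERFACE

Orientations are given as a unit quaternion [x, y, z, w].
In Python, from rig import r, gripper_to, kin, sensors, grab_frame, ticket gives the robot as it stands. Calls block until the motion is done:
- r.move_ptp(position, orientation): joint-space move of the TCP to a pose.
- r.movel(position, frame=None, feed=0.15, contact_N=None): straight line of the TCP; frame=None keeps the orientation; feed is the mean speed in m/s. With contact_N (N) it stops when the force on the tool has changed by that much, and returns True; else False.
- r.set_joints(angles): joint-space move.
- gripper_to(opening): finger opening in m; the grip force is fixed at half the most; returns when the fingers have stopped.
- r.hold(seconds).
- kin.inverse_kinematics(position, orientation): joint angles nearest the present ones, or None.
- sensors.sense(): the state.
- grab_frame(name): name is "scene" or "top" or "wrist"; returns a dict with "color" (400x640x3 uint8, red, green, blue), "K" (3x3 intrinsics, pixels), "pose" (4x4, takes a point from camera to world coordinates). Camera axes: x right, y up, looking along -z (the intrinsics and any distortion apply to the point x, -y, -z); pixel columns grow to the right and rows downward; lengths in m; the calibration is good to about 2 mm. A picture is of the moment at which its call begins. There is no depth.
A pose or a line that the arm cannot do raises r.PlanningError and nothing moves.
- ticket.job_done(): hands the job in; it is judged then, once.
The state is a dict: "t": time; "joint_positions": joint angles; "joint_velocities": joint speeds; "tau": joint torques, N m; "eef_pos": TCP position; "orientation": TCP orientation; "contact_force": force on the tool from outside, world axes, zero at the start; "ft_torque": the same for the moment, N m; "gripper_width": finger opening in m; "grip_force": force on a finger pad.
Only numpy, scipy, OpenCV 4.12 (cv2) and the standard library are available. Lean on these libraries where they do the work, as an engineer would, in place of code of your own. Each camera call takes 0.05 s, during which the arm holds its last target. There are 200 camera calls.

## Working session

There is one attempt and no reset: what is moved stays moved. The work goes in short steps, each a Python script; the robot and the scene stay as the last script left them, time stands still between calls to the robot, and variables do not carry over. Pictures are saved under pics/ and viewed, at most 14 in all, crops included, and the job is handed in when it is done.

```bash
ls; mkdir -p pics
python3 - <<'E'
from rig import r, gripper_to, kin, sensors, grab_frame, ticket
import cv2,numpy as np
for n in("top","scene"):
    f=grab_frame(n);cv2.imwrite(f"pics/{n}0.png",f["color"][:,:,::-1]);print(n,f["K"],f["pose"].round(3),[k for k in f])
s=sensors.sense();print(s)
E
```

```text
pics
top [[492.95383771   0.         319.55965068]
 [  0.         492.95383771 190.17277905]
 [  0.           0.           1.        ]] [[-6.000e-03  9.880e-01 -1.520e-01  3.000e-01]
 [-1.000e+00 -6.000e-03 -1.000e-03 -7.300e-02]
 [-2.000e-03  1.520e-01  9.880e-01  1.513e+00]
 [ 0.000e+00  0.000e+00  0.000e+00  1.000e+00]] ['color', 'K', 'pose']
scene [[465.97677668   0.         319.16119716]
 [  0.         465.97677668 204.50669057]
 [  0.           0.           1.        ]] [[-0.654 -0.521  0.548  1.342]
 [ 0.756 -0.43   0.493  0.648]
 [-0.021  0.737  0.675  1.058]
 [ 0.     0.     0.     1.   ]] ['color', 'K', 'pose']
{'t': 0.1, 'joint_positions': array([ 1.12671257e+00,  3.81130005e-01,  1.29813235e+00,  3.62867319e-05,
        1.46362094e+00, -2.15312035e-01]), 'joint_velocities': array([ 3.04232990e-05, -2.20609506e-03, -4.32363245e-03,  2.75041717e-05,
        6.04196772e-04,  1.90324785e-04]), 'tau': array([ 3.67868503e-03, -4.38648212e+01, -2.24912578e+01,  7.14904745e-02,
        3.41668446e-02, -5.95863412e-05]), 'eef_pos': array([0.12463685, 0.53547334, 0.2632165 ]), 'orientation': array([ 1.14138502e-01,  9.93464637e-01, -6.04723386e-04, -2.25993533e-04]), 'contact_force': array([-0.7976122 , -0.14161389, -0.29696562]), 'ft_torque': array([ 0.01532316,  0.01265478, -0.04523715]), 'grip_force': 0.0, 'gripper_width': 0.08797519046729456}
```

View pics/top0.png

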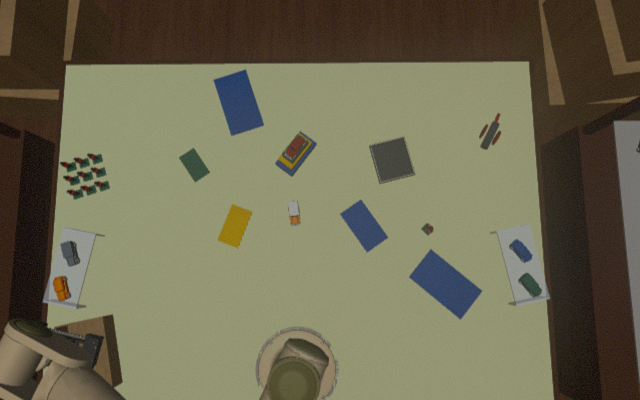

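View pics/scene0.png

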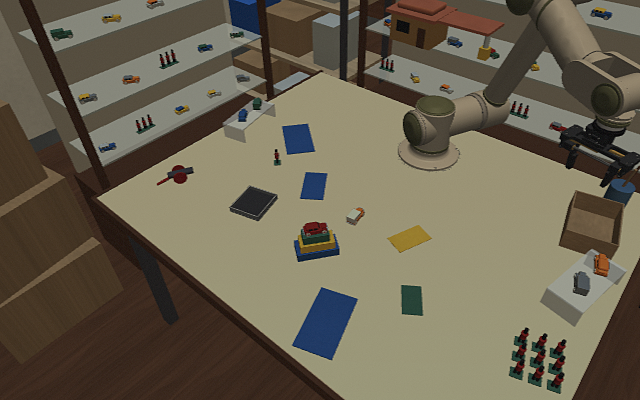

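The top view shows the stack at (296,153), tray (392,160), green card (194,165), yellow card (235,226), van (294,212) and soldier (428,229). There are three blue sheets: (238,102), (364,226) and (445,284), and (364,226) looks smallest. The scene view agrees on the stack order. Next I'll measure them all.

```bash
cat > h.py <<'E'
from rig import r, gripper_to, kin, sensors, grab_frame, ticket
import cv2,numpy as np
from scipy.spatial.transform import Rotation as R
def ray(f,px,z):
    px=np.atleast_2d(np.asarray(px,float)); K,T=f["K"],f["pose"]
    d=np.c_[(px[:,0]-K[0,2])/K[0,0],-(px[:,1]-K[1,2])/K[1,1],-np.ones(len(px))]@T[:3,:3].T
    return T[:3,3]+d*((z-T[2,3])/d[:,2])[:,None]
def pix(f,p):
    q=f["pose"][:3,:3].T@(np.asarray(p,float)-f["pose"][:3,3]); q=f["K"]@np.array([q[0],-q[1],-q[2]]);return q[:2]/q[2]
def rgb(f): return cv2.cvtColor(f["color"],cv2.COLOR_RGB2HSV)
H=dict(blue=((105,120,50),(125,255,255)),green=((65,70,25),(95,255,200)),yellow=((18,150,90),(32,255,255)),red=((0,140,50),(8,255,255)))
def mask(f,*cols):
    m=0
    for c in cols: m=m|cv2.inRange(rgb(f),*H[c])
    return m
def rects(f,m,z,amin=150):
    """list of (pos xy, yaw of length, L, W, pixel) of blobs, outline on the plane z"""
    out=[]
    for c in cv2.findContours(m,cv2.RETR_EXTERNAL,cv2.CHAIN_APPROX_NONE)[0]:
        if cv2.contourArea(c)<amin: continue
        p=ray(f,c[:,0],z)[:,:2]
        (x,y),(a,b),an=cv2.minAreaRect((p*1000).astype(np.float32))
        yaw=np.radians(an) if a>b else np.radians(an+90)
        yaw=(yaw+np.pi/2)%np.pi-np.pi/2
        out.append((x/1000,y/1000,yaw,max(a,b),min(a,b),c[:,0].mean(0).round()))
    return out
def down(yaw): # tool z down, tool y (closing line) at yaw
    y=np.array([np.cos(yaw),np.sin(yaw),0]);z=np.array([0,0,-1.]);return R.from_matrix(np.c_[np.cross(y,z),y,z]).as_quat()
def save(f,n,box=None,k=1):
    im=f["color"][:,:,::-1]
    if box: im=im[box[1]:box[3],box[0]:box[2]]
    cv2.imwrite(f"pics/{n}.png",cv2.resize(im,None,fx=k,fy=k,interpolation=cv2.INTER_NEAREST))
E
python3 - <<'E'
from h import *
f=grab_frame("top")
np.set_printoptions(precision=4,suppress=True)
for c,z in(("blue",.002),("green",.002),("yellow",.002)):
    for q in rects(f,mask(f,c),z,100): print(c,*[np.round(v,4) for v in q])
for q in rects(f,cv2.inRange(rgb(f),(0,0,30),(179,90,110)),.014,500): print("grey",*[np.round(v,4) for v in q])
for n,px,z in(("stack",(296,153),.06),("tray",(392,160),.02),("van",(294,212),.02),("sold",(428,229),.03)): print(n,ray(f,px,z))
s=sensors.sense();g=grab_frame("wrist")
print(g["K"],g["pose"],s["eef_pos"]);M=R.from_quat(s["orientation"]).as_matrix();print("cam in tool",M.T@(g["pose"][:3,3]-s["eef_pos"]));print(M.T@g["pose"][:3,:3])
save(f,"topcrop",(180,60,480,260),2.6)
E
```

```text
blue 0.2446 -0.4478 0.8649 189.4482 102.3008 [445. 282.]
blue 0.819 0.1869 0.3218 189.6642 103.5135 [239. 105.]
green 0.2401 -0.7072 0.5884 64.7598 30.1363 [532. 285.]
yellow 0.4239 0.1909 -0.3686 118.0259 66.9781 [234. 226.]
yellow 0.6546 0.0028 -0.7744 107.3279 51.7282 [296. 156.]
grey -0.0039 0.7889 -0.4716 131.8617 103.9264 [ 25. 376.]
grey 0.0131 -0.0096 1.2435 155.1225 147.5204 [298. 364.]
grey 0.0459 0.6697 1.2028 414.2944 169.9466 [ 60. 349.]
grey 0.6236 -0.2945 0.2462 124.7131 113.635 [391. 160.]
grey 0.3788 -0.8136 0.0005 654.48 142.5867 [567. 259.]
stack [[ 0.6369 -0.0008  0.06  ]]
tray [[ 0.622  -0.2958  0.02  ]]
van [[0.4623 0.007  0.02  ]]
sold [[ 0.4073 -0.3965  0.03  ]]
[[345.2394   0.     325.6528]
 [  0.     345.2394 202.0869]
 [  0.       0.       1.    ]] [[ 0.2263 -0.9406 -0.2531  0.0595]
 [ 0.9741  0.2183  0.0596  0.5504]
 [-0.0008 -0.26    0.9656  0.3847]
 [ 0.      0.      0.      1.    ]] [0.1247 0.5355 0.2633]
cam in tool [ 0.0668 -0.0004 -0.1214]
[[ 0.0005  0.9655  0.2602]
 [ 1.     -0.0004 -0.0003]
 [-0.0002  0.2602 -0.9655]]
```

View pics/topcrop.png

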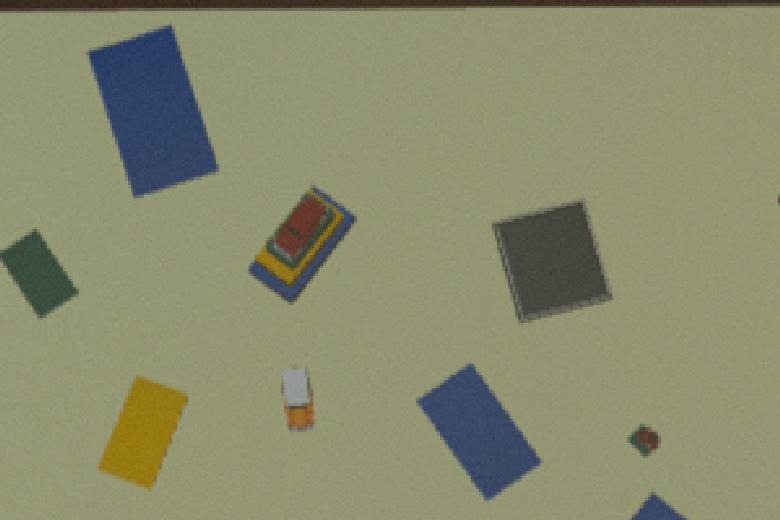

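```bash
cat >> h.py <<'E'
CT=np.array([0.0668,-0.0004,-0.1214])
def best(pos,yaw):
    """the half turn with less joint motion"""
    q0=sensors.sense()["joint_positions"];c=[]
    for y in(yaw,yaw+np.pi):
        j=kin.inverse_kinematics(list(pos),list(down(y)))
        if j is not None: c.append((np.abs(np.array(j)-q0).max()+ (9 if abs(j[5])>2.7 else 0),y))
    return down(min(c)[1])
def look(xy,yaw,z=.27,dx=0):
    """camera above xy (dx: shifted along tool x), closing line at yaw; returns the frame"""
    q0=None
    for y in(yaw,yaw+np.pi):
        o=down(y);p=np.r_[xy,z];p[:2]-=(R.from_quat(o).apply(CT+[dx,0,0]))[:2]
        j=kin.inverse_kinematics(list(p),list(o))
        if j is None: continue
        cost=np.abs(np.array(j)-sensors.sense()["joint_positions"]).max()
        if q0 is None or cost<q0[0]: q0=(cost,p,o)
    r.move_ptp(list(q0[1]),list(q0[2]));r.hold(.15);return grab_frame("wrist")
E
python3 - <<'E'
from h import *
f=grab_frame("top")
for q in rects(f,cv2.inRange(rgb(f),(100,80,40),(130,255,255)),.002,100): print("blue",*[np.round(v,4) for v in q])
for q in rects(f,cv2.inRange(rgb(f),(50,60,15),(98,255,120)),.002,100): print("green",*[np.round(v,4) for v in q])
print(rgb(f)[165,194],rgb(f)[226,364],rgb(f)[160,392],rgb(f)[300,300])
f=look((.643,-.002),.796);print(sensors.sense()["t"]);save(f,"w1");np.savez("w1",**f)
E
```

```text
blue 0.2449 -0.4475 0.8731 192.8401 105.2009 [445. 284.]
blue 0.343 -0.6836 0.7493 68.6051 30.9805 [520. 250.]
blue 0.4225 -0.2055 0.6021 139.7965 76.0741 [364. 225.]
blue 0.8189 0.187 0.3217 191.8736 105.7513 [238. 102.]
green 0.2394 -0.7059 0.6043 66.3089 32.6657 [531. 285.]
green 0.6152 0.3213 0.6017 93.1901 52.3051 [194. 165.]
[64 69 81] [110 119 109] [23 29 71] [ 32  60 153]
3.3083
```

View pics/w1.png

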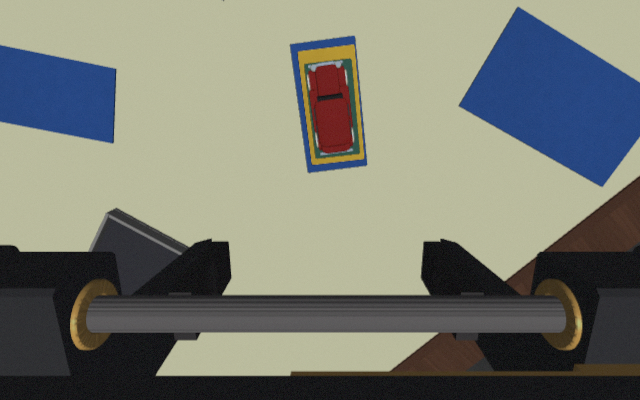

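The wrist view shows the car on the nested green, yellow and blue blocks at (328,104). I'll fit each outline at its own height.

```bash
cat >> h.py <<'E'
def fit(f,m,z,near,hull=True,rad=.1):
    """outline rectangle on plane z of the mask within rad of near (world xy)"""
    v=np.argwhere(cv2.morphologyEx(m,cv2.MORPH_OPEN,np.ones((3,3),np.uint8)))[:,::-1]
    p=ray(f,v,z)[:,:2];p=p[np.hypot(*(p-near).T)<rad]
    if len(p)<50:return None
    h=cv2.convexHull((p*1000).astype(np.float32));(x,y),(a,b),an=cv2.minAreaRect(h)
    if a<b:a,b,an=b,a,an+90
    yaw=(np.radians(an)+np.pi/2)%np.pi-np.pi/2
    return np.array([x/1000,y/1000,yaw,a,b])
H["blue"]=((100,80,40),(130,255,255));H["green"]=((50,60,15),(98,255,130))
E
python3 - <<'E'
from h import *
np.set_printoptions(precision=4,suppress=True)
f=dict(np.load("w1.npz"))
n=ray(f,(328,104),.06)[0,:2]
for c,z,k in(("blue",.028,.075),("yellow",.056,.065),("green",.084,.05),("red",.1,.05)): print(c,fit(f,mask(f,c),z,ray(f,(328,104),z)[0,:2],rad=k))
t=grab_frame("top")
E
```

```text
blue [  0.6447   0.0027  -0.6465 126.7771  62.9369]
yellow [  0.6456   0.0041  -0.6603 102.518   51.0678]
green [ 0.6477  0.0023 -0.6581 78.5362 38.853 ]
red [ 0.6464  0.0012 -0.6316 68.1142 31.3327]
```

```bash
cat >> h.py <<'E'
SAFE=.22
def pick(x,y,yaw,z,op,expect,up=SAFE):
    """yaw = of the object's length; z = TCP height at the grasp"""
    o=best((x,y,z),yaw+np.pi/2);gripper_to(op)
    r.move_ptp([x,y,min(z+.08,SAFE)],list(o));r.movel([x,y,z+.015],feed=.2);r.movel([x,y,z],feed=.05)
    gripper_to(expect-.012);w=sensors.sense()["gripper_width"]
    print("width",w,"force",sensors.sense()["grip_force"]);assert abs(w-expect)<.005
    r.movel([x,y,z+.01],feed=.05);r.movel([x,y,up],feed=.2);print("width",sensors.sense()["gripper_width"],"t",sensors.sense()["t"])
def place(x,y,yaw,z,op,up=SAFE):
    o=best((x,y,z),yaw+np.pi/2)
    r.move_ptp([x,y,up],list(o));r.movel([x,y,z+.01],feed=.2);r.hold(.2)
    hit=r.movel([x,y,z-.003],feed=.015,contact_N=3);s=sensors.sense();print("contact",hit,s["eef_pos"]-[x,y,z],s["contact_force"])
    gripper_to(op);r.hold(.1);r.movel([x,y,z+.04],feed=.1);r.movel([x,y,z+.12],feed=.25);print("t",sensors.sense()["t"])
E
python3 - <<'E'
from h import *
pick(.6464,.0012,-.632,.112,.06,.032)
place(.6236,-.2945,.246,.036,.052)
f=look((.6236,-.2945),.246+np.pi/2);save(f,"w2");np.savez("w2",**f);print(sensors.sense()["t"])
E
```

```text
width 0.03169525992532054 force 29.998062551021576
width 0.031731916548249244 t 6.8833
contact True [-6.08946707e-05  3.08030293e-05  4.66791030e-05] [-0.06203064  0.52488351  4.36279455]
t 11.55
12.3417
```

View pics/w2.png

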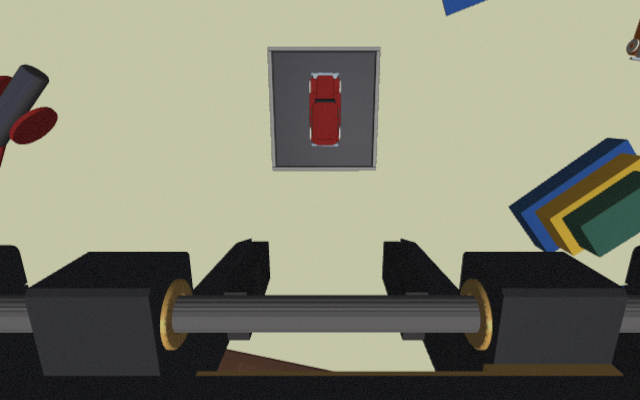

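The car rests upright in the middle of the tray, at (325,110). Next I'll look closely at the three cards and then the stack again.

Run:
```python
from h import *
np.set_printoptions(precision=4,suppress=True)
for c,x,y,a in(("blue",.4225,-.2055,.602),("yellow",.4239,.1909,-.369),("green",.6152,.3213,.602)):
    f=look((x,y),a+np.pi/2);np.savez("card_"+c,**f);save(f,"card_"+c);print(c,fit(f,mask(f,c),.002,(x,y),rad=.1),pix(f,(x,y,0)),sensors.sense()["t"])
f=look((.646,.003),-.65+np.pi/2);np.savez("w3",**f);save(f,"w3")
for c,z,k in(("blue",.028,.085),("yellow",.056,.075),("green",.084,.06)): print(c,fit(f,mask(f,c),z,(.646,.003),rad=k))
print(sensors.sense()["t"])
ims=[cv2.imread(f"pics/{n}.png")[:260,120:520] for n in("card_blue","card_yellow","card_green","w3")]
cv2.imwrite("pics/m1.png",np.vstack([np.hstack(ims[:2]),np.hstack(ims[2:])]))
```

```text
blue [  0.4206  -0.2055   0.6021 142.19    79.5607] [326.2425 108.8756] 13.4833
yellow [  0.4225   0.1911  -0.3685 117.3137  67.2447] [325.9906 108.5792] 15.1417
green [ 0.6143  0.3215  0.6013 93.7509 54.9332] [326.0142 109.5243] 16.375
blue [  0.6446   0.0028  -0.648  126.2241  62.9102]
yellow [  0.6458   0.004   -0.6553 102.2713  51.0125]
green [ 0.6478  0.0025 -0.6647 78.7532 38.4871]
18.05
```

View pics/m1.png

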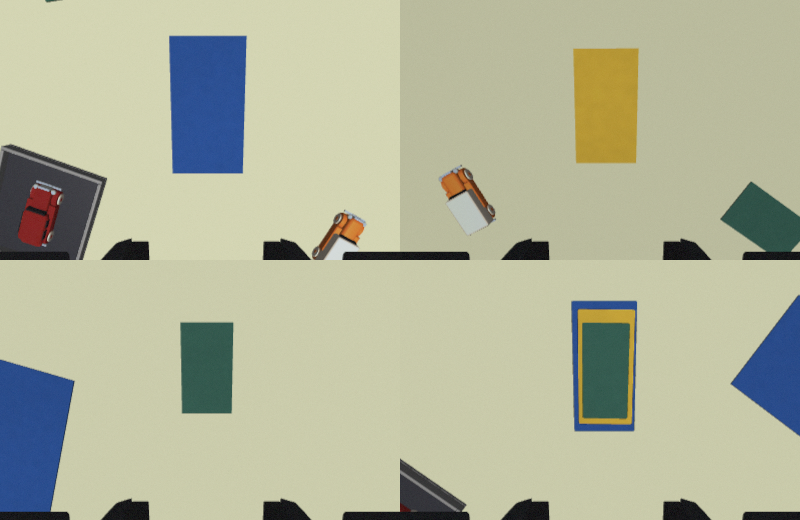

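The mosaic shows each card clean and whole. The blue card measures 142×80 mm, so it's the small one. The stack is centred at about (603,370) in its panel. Moving the green block.

```bash
cat >> h.py <<'E'
CARD=dict(blue=(.4206,-.2055,.6021),yellow=(.4225,.1911,-.3685),green=(.6143,.3215,.6013))
def check(c,name):
    """error of block on its card, mm in card axes, deg, from the same picture"""
    x,y,a=CARD[c];f=look((x,y),a+np.pi/2);np.savez(name,**f);save(f,name)
    m=mask(f,c);b=rgb(f)
    print(fit(f,m,.002,(x,y),rad=.1)); 
    return f
E
python3 - <<'E'
from h import *
pick(.6478,.0025,-.662,.084,.06,.040)
place(*CARD["green"],.030,.058)
f=check("green","g1");save(f,"g1c",(220,20,430,200),3.5)
f=look((.645,.003),-.65+np.pi/2);np.savez("w4",**f)
for c,z,k in(("blue",.028,.085),("yellow",.056,.075)): print(c,fit(f,mask(f,c),z,(.646,.003),rad=k))
print(sensors.sense()["t"])
E
```

```text
width 0.039621671037009955 force 30.000130869448185
width 0.03968005137657075 t 21.4417
contact True [-6.14358889e-05 -5.20272074e-06  2.11119890e-04] [-0.59327941 -0.30261752  4.72097114]
t 26.1333
[ 0.61426898  0.32144022  0.60109224 93.21213531 54.99192429]
blue [ 6.44626892e-01  2.52705383e-03 -6.42588747e-01  1.26684891e+02
  6.27435112e+01]
yellow [ 6.45522583e-01  4.13616180e-03 -6.56904968e-01  1.01757080e+02
  5.09620590e+01]
28.6167
```

View pics/g1c.png

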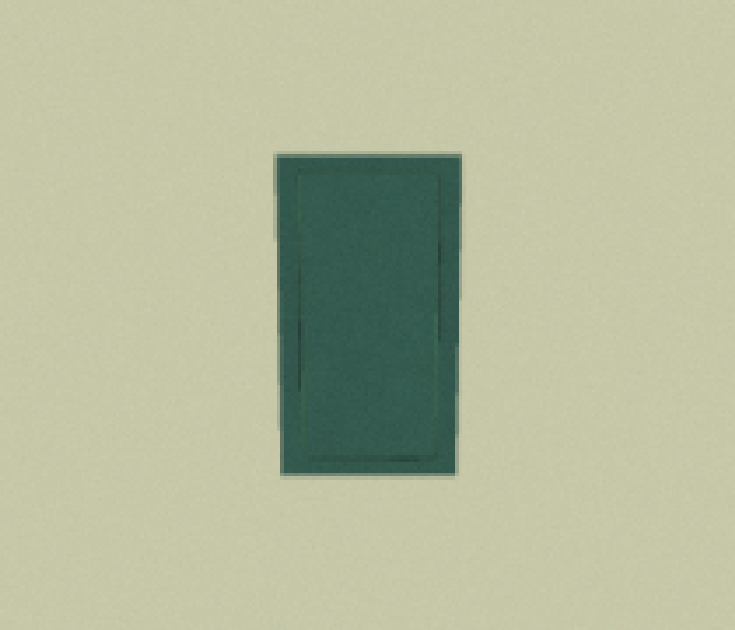

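The green block sits inside its card, with edges at crop x 299–439 and y 168–459. I'll compute its offset, then move the yellow block.

```bash
cat >> h.py <<'E'
def offs(f,c,box,crop,k,z=.030):
    """block offset from its card in card axes (mm); box = block edges l,t,r,b in the crop"""
    x,y,a=CARD[c];l,t,rr,b=box;q=np.array([[(l+rr)/2,t],[(l+rr)/2,b],[l,(t+b)/2],[rr,(t+b)/2]])/k+crop
    p=ray(f,q,z)[:,:2];m=np.array([(p[0]+p[1])/2,(p[2]+p[3])/2]).mean(0)
    print(c,"offset mm",1000*R.from_euler("z",-a).apply([*(m-[x,y]),0])[:2],"size",1000*np.linalg.norm(p[0]-p[1]),1000*np.linalg.norm(p[2]-p[3]))
E
python3 - <<'E'
from h import *
offs(dict(np.load("g1.npz")),"green",(299,168,439,459),(220,20),3.5)
pick(.6456,.0041,-.656,.056,.075,.052)
place(*CARD["yellow"],.030,.072)
f=check("yellow","y1");save(f,"y1c",(220,20,430,200),3.5)
f=look((.645,.003),-.645+np.pi/2);np.savez("w5",**f)
print(fit(f,mask(f,"blue"),.028,(.646,.003),rad=.085),sensors.sense()["t"])
E
```

```text
green offset mm [-0.78499214  0.38117782] size 80.7541495199298 40.185720979957324
width 0.05126177292375597 force 29.998880960047245
width 0.051777893342175356 t 32.375
contact True [-6.75815846e-05 -7.80477379e-06  1.14197575e-04] [0.1291209  0.02657054 4.50411014]
t 36.9917
[  0.42289594   0.19092627  -0.36794007 117.45156097  67.25154114]
[ 6.44916321e-01  2.78906250e-03 -6.47412996e-01  1.26030830e+02
  6.31274452e+01] 39.1333
```

View pics/y1c.png

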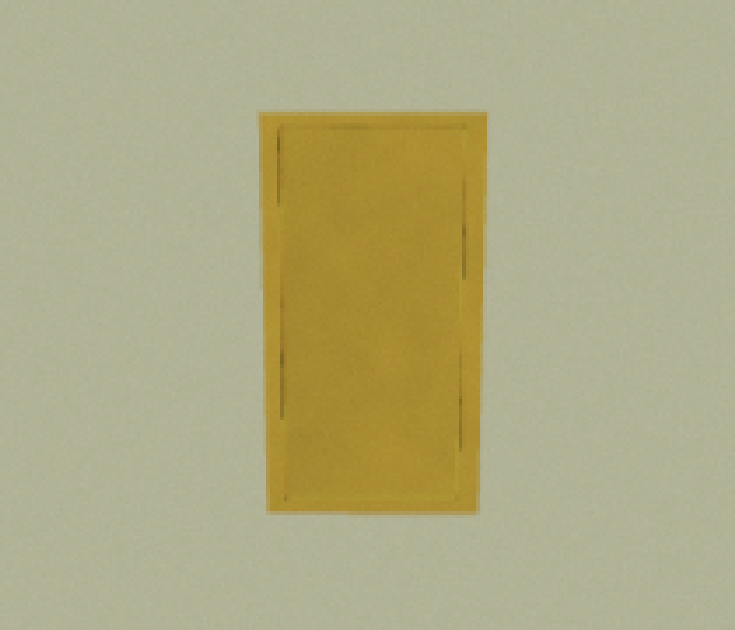

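The yellow block is centred in its card, with edges x 281–463 and y 125–500 and even margins. Blue block next, then the car.

Run:
```python
from h import *
offs(dict(np.load("y1.npz")),"yellow",(281,125,463,500),(220,20),3.5)
pick(.6448,.0027,-.646,.028,.087,.064)
place(*CARD["blue"],.030,.085)
f=check("blue","b1");save(f,"b1c",(220,20,430,200),3.5)
f=look((.6236,-.2945),.246+np.pi/2);np.savez("w6",**f)
print(fit(f,mask(f,"red"),.024,(.6236,-.2945),rad=.06),sensors.sense()["t"])
```

```text
yellow offset mm [-0.54888226  0.09993891] size 104.2476301149418 52.31302734626585
width 0.06356890847810907 force 29.99862644355744
width 0.0636195667922675 t 43.0917
contact True [-4.97351195e-05  2.97412630e-05  1.16207297e-04] [-0.08300588  0.27965633  4.50853927]
t 47.8417
[  0.42097256  -0.20516644   0.60257868 141.82046509  79.56716919]
[ 0.62349518 -0.29435797  0.28187463 67.73088074 30.49459267] 49.6833
```

View pics/b1c.png

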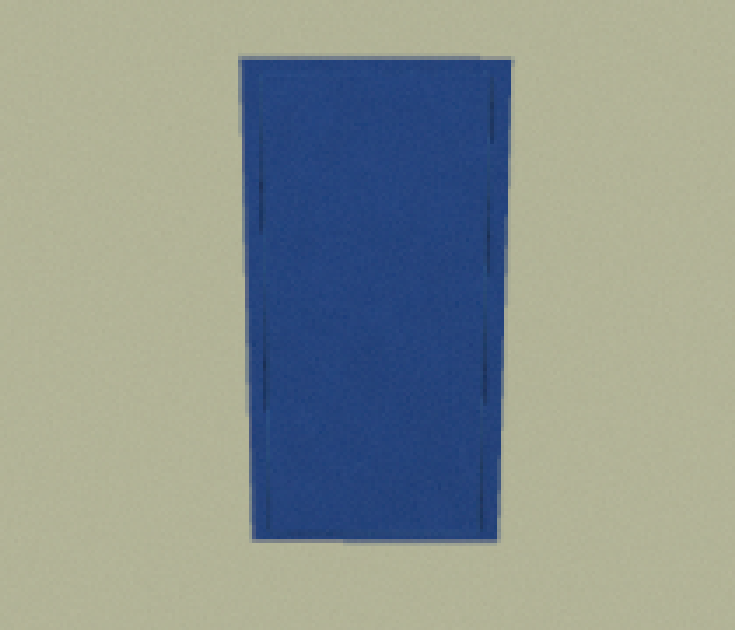

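The blue block is centred in its card, with edges at about x 263–487 and y 75–530. I'll measure the whole car, bumpers included, and then park it.

Run:
```python
from h import *
f=dict(np.load("w6.npz"));offs(dict(np.load("b1.npz")),"blue",(263,75,487,530),(220,20),3.5)
h=rgb(f);m=((h[:,:,1]>100)|(h[:,:,2]>125)).astype(np.uint8)*255
for z in(.018,.024):
    q=fit(f,m,z,(.6236,-.2945),rad=.043);print(q,"along/across mm",1000*R.from_euler("z",-.246).apply([q[0]-.6236,q[1]+.2945,0])[:2])
print("red",1000*R.from_euler("z",-.246).apply([.623495-.6236,-.294358+.2945,0])[:2])
x0,y0=np.int32(pix(f,(.6236,-.2945,.02)));save(f,"car",(x0-60,y0-60,x0+60,y0+60),4);cv2.imwrite("pics/carm.png",m[y0-60:y0+60,x0-60:x0+60])
```

```text
blue offset mm [ 0.89469989 -0.374942  ] size 125.93824440505958 64.19004657904624
[ 0.6223974  -0.29478613  0.23692253 72.75857544 32.01560211] along/across mm [-1.23607584  0.01534622]
[ 0.6224007  -0.29479132  0.23692273 71.59198761 31.50224876] along/across mm [-1.23414258  0.00951178]
red [-0.06725816  0.16329525]
```

View pics/car.png

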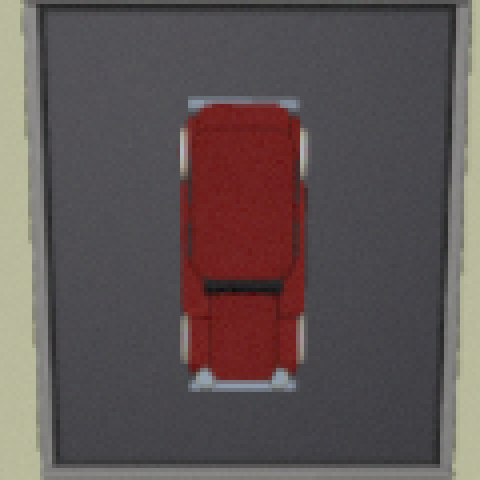

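The crop shows the car upright and square in the tray, spanning rows 98–390 with bumpers. Its centre is 1.2 mm off the red centroid, so I'll grip there.

Run:
```python
from h import *
pick(.6224,-.2948,.246,.036,.052,.032)
place(.4209,-.2053,.6021,.058,.06)
f=look((.4206,-.2055),.6021+np.pi/2);np.savez("w7",**f);save(f,"fin",(220,20,430,200),3.5)
h=rgb(f);m=(((h[:,:,0]<20)|(h[:,:,0]>165)|(h[:,:,1]<60))).astype(np.uint8)*255
for q in(fit(f,m,.042,(.4206,-.2055),rad=.043),fit(f,mask(f,"blue"),.002,(.4206,-.2055))):print(q,1000*R.from_euler("z",-.6021).apply([q[0]-.4206,q[1]+.2055,0])[:2])
t=grab_frame("top");save(t,"topfin",(60,60,540,310),1.65);print(sensors.sense()["t"])
```

```text
width 0.03141203347086422 force 29.999768435955048
width 0.03168697736754909 t 53.7583
contact True [-1.63107242e-05  1.25809073e-05  3.99583460e-05] [-0.71334513 -0.04841497  5.033653  ]
t 58.1083
[ 0.4211817  -0.204939   -0.9669368  84.93658447 71.18119049] [0.79714697 0.13288993]
[  0.42096765  -0.2051539    0.60263254 141.90490723  79.57833862] [0.49902126 0.07700918]
58.8917
```

View pics/fin.png

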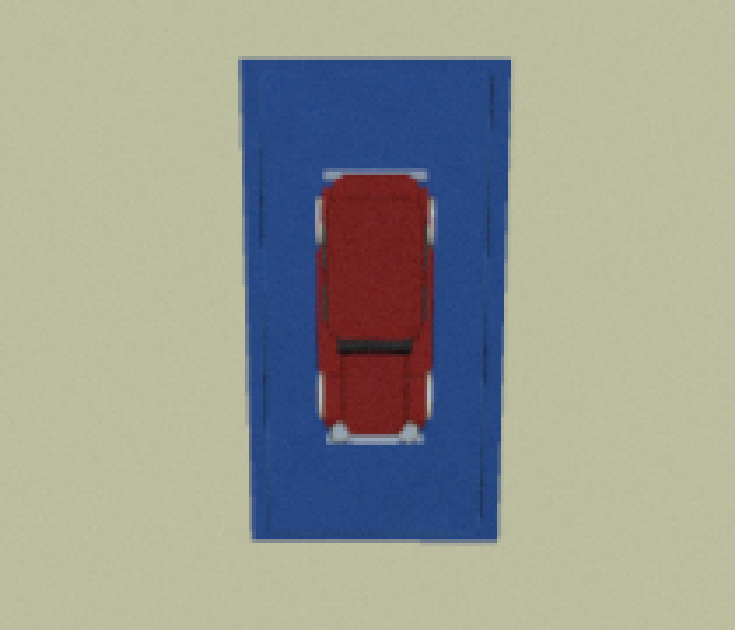

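View pics/topfin.png

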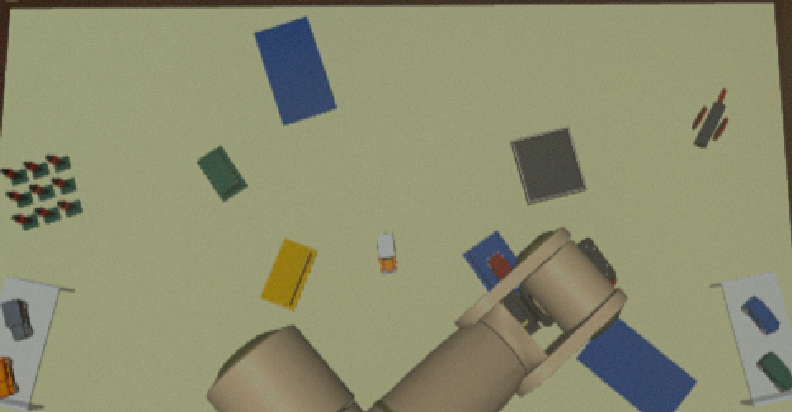

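The car is upright and lengthways in the middle of the blue block, at crop (375,306). All three blocks are on their cards and the van hasn't moved. The arm hides the soldier in this view, but nothing went near it. Handing in.

```bash
python3 -c "
from h import *
s=sensors.sense();print(s['eef_pos'],s['contact_force']);print(ticket.job_done())"
```

```text
[ 0.36601408 -0.24314149  0.26872422] [-0.4158182  -0.36273775  0.72486622]
the job is handed in; nothing more can be done
None
```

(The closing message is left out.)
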